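# Unload the shaker into the bottle rack, keeping the row's order

### The arm

A 6-joint arm with a two-finger parallel gripper is mounted at the origin on the work surface. World frame = base frame: x ahead of the robot, y to its left, z up, the work surface at z = 0. Lengths are in m, angles in rad, forces in N, time in s.
With the tool pointing down it reaches from about 0.225 to 0.725 m from the base axis. Payload 3.1 kg.
Tool frame: the origin (TCP) lies on the centre line of the jaws, within the pads' length; the fingertips stand 8 mm ahead of it and the grasp point (between the pads) lies 11 mm behind it; z points along the fingers, y is the line along which they close (so a half turn about z gives the same grasp; the last joint's range is limited). The gripper opens to 85 mm and grips with 20 to 120 N. Pads are 22 mm wide; open, the fingers measure 114 mm over their backs; the gripper's body (76 mm by 85 mm) begins 54 mm behind the grasp point. The pads swing forward as they close: fully open they stand 13 mm farther back than shut.
Start: joints at [1.008, 0.048, 0.099, 1.622, 0, 1.443], TCP at [0.221, 0.476, 0.239] pointing down, gripper open.
Joint ranges: [-2.91, 2.91], [-0.99, 1.94], [-1.21, 1.42], [-2.12, 2.29], [-1.49, 1.47], [-3.14, 3.14]. Speed limits (rad/s): [2.79, 2.79, 3.14, 3.14, 3.14, 3.14].

### API

Orientations are given as a unit quaternion [x, y, z, w].
In Python, from rig import sense, read_camera, finish_job, spot_in, regions_of gives the robot as it stands.
- The arm moves only by the shell command python3 -m jog 'ROWS' [OPENING] [FORCE]. ROWS is JSON, a list of rows, each a list of 2 entries, a list of its own where there are three numbers: the shift along the tool's x, y, z each as a share of 40 cm, from -1 to 1, then the turn about the tool's z as a share of 30 degrees, from -1 to 1. A call has 1 to 8 rows; each row is the pose to reach, as a shift and turn from the pose commanded when the call began, along the tool's axes at that moment; what a row does not reach only later rows make up. A row lasts 1/10 s, in which the tool goes at most 50 mm and 8.59 degrees, less where a joint would pass 70% of its speed; a pose out of reach is approached as far as the arm can. A call with a number of a shift or a turn outside -1 to 1 is refused whole. A call with a gripper value outside its range is refused whole. OPENING is the opening, from -1 (shut) to 1 (fully open), set as the call begins (- or left out, the last holds). The fingers move at their own pace and stop on an object; FORCE is the grip in N (left out, the last holds). Time passes only in rows, so rows that repeat a pose let the fingers close. It gives the time, the measured TCP pose, the force, the opening and the grip force at its end, in the units of the state.
- sense(): the state, without advancing time (a new reading comes with each control period).
- read_camera(name): name is "scene" or "side" or "wrist"; returns a dict with "pixels" (420x560x3 uint8, red, green, blue), "fx", "fy", "cx", "cy" (pixels), "dist_coeffs" ([k1, k2, p1, p2, k3] as OpenCV has them; the pictures are not rectified), "world_from_camera" (4x4, takes a point from camera to world coordinates); the wrist camera has in their place "hand_eye" (4x4, takes a point from camera to tool coordinates, whose origin is the TCP and whose axes are the flange's). Camera axes: x right, y up, looking along -z (the intrinsics and any distortion apply to the point x, -y, -z); pixel columns grow to the right and rows downward; lengths in m; the calibration is good to about 2 mm. A picture is of the moment at which its call begins: read the wrist's pose just before it. There is no depth.
- finish_job(): hands the job in; it is judged then, once.
Trained networks look in a picture, given as the dict that the camera call returned (one of the last four; its "shot" number tells which), for a name from the list of things; names that differ only in an ending like _2 or _b are one class to them, and where a whole thing is asked for, a point or a joint stands for the part that bears it (a point fixed in the world has none). Each returns a list of dicts, best first, with "confidence" (0 to 1); they miss things now and then, are a little off and sometimes report something else, mostly with a low value. They report only what shows in the picture. A call takes as long as a camera call. They do not tell look-alikes from the thing itself.
- spot_in(picture, label): "point" ([x, y, z] in m, in the coordinates of the camera as it stood for that picture, good to about 4 mm: the middle of the surface that is visible of it).
- regions_of(picture, label): "pixels" (420x560 bool, what is visible of it).
The state is a dict: "time": time; "q": joint angles; "joint_vel": joint speeds; "joint_torque": joint torques, N m; "eef_pos": TCP position; "orientation": TCP orientation; "contact_force": force on the tool from outside, world axes, zero at the start; "torque": the same for the moment, N m; "opening": finger opening in m; "grip_force": force on a finger pad.
Only numpy, scipy, OpenCV 4.12 (cv2) and the standard library are available. Lean on these libraries where they do the work, as an engineer would, in place of code of your own. Each camera call takes 0.05 s, during which the arm holds its last target. There are 200 camera calls.

### The job

The shaking is over: move the four capped sample vessels from the clamps on the orbital shaker into the white four-bay rack, one in each bay, in the same order as they stand now - the one nearest the robot into the nearest bay and so on to the far end, since only their order tells the samples apart. Set each down upright on the floor of its bay without dropping it, and do not knock over the measuring cylinder that stands between.

Things in the scene. Friction and masses are not known exactly. Their poses are not given: they have to be found in the camera images.
- flask: Large conical flask of amber glass, base 51 mm across, neck 22 mm, with a ribbed white screw cap 32 mm across and 20 mm high; 92 mm tall in all, middle of the cap 82 mm above the origin, 85 g. Origin: centre of its underside, z up (yaw means nothing). Stands upright and loose in its clamp, the underside 3 mm above the clamp's origin. 
- mini: Small conical flask of amber glass, base 42 mm across, neck 19 mm, with a ribbed white screw cap 26 mm across and 18 mm high; 78 mm tall in all, middle of the cap 69 mm above the origin, 50 g. Origin: centre of its underside, z up (yaw means nothing). Stands upright and loose in its clamp, the underside 3 mm above the clamp's origin. 
- bottle: Straight round amber glass bottle 46 mm across with a sloping shoulder and a ribbed white screw cap 40 mm across and 22 mm high; 95 mm tall in all, middle of the cap 84 mm above the origin, 110 g. Origin: centre of its underside, z up (yaw means nothing). Stands upright and loose in its clamp, the underside 3 mm above the clamp's origin. 
- jar: Short straight amber jar 44 mm across with a wide ribbed white screw cap 48 mm across and 18 mm high; 72 mm tall in all, middle of the cap 63 mm above the origin, 65 g. Origin: centre of its underside, z up (yaw means nothing). Stands upright and loose in its clamp, the underside 3 mm above the clamp's origin. 
- flask_clamp: Steel spring clamp fixed on the shaker's dark platform (115 mm above the bench), holding the large conical flask; 59 mm free inside, 3 mm floor, four leaves to 35 mm. Origin: centre of its underside; x along the row of four, away from the robot (yaw within 0.15 rad), z up. Row pitch about 72 mm. On its +y side, from 47 mm off, a fixed foam strip with vials rises 36 mm above the platform.
- mini_clamp: Steel spring clamp fixed on the shaker's dark platform (115 mm above the bench), holding the small conical flask; 50 mm free inside, 3 mm floor, four leaves to 35 mm. Origin: centre of its underside; x along the row of four, away from the robot (yaw within 0.15 rad), z up. Row pitch about 72 mm. On its +y side, from 47 mm off, a fixed foam strip with vials rises 36 mm above the platform.
- bottle_clamp: Steel spring clamp fixed on the shaker's dark platform (115 mm above the bench), holding the straight bottle; 54 mm free inside, 3 mm floor, four leaves to 35 mm. Origin: centre of its underside; x along the row of four, away from the robot (yaw within 0.15 rad), z up. Row pitch about 72 mm. On its +y side, from 47 mm off, a fixed foam strip with vials rises 36 mm above the platform.
- jar_clamp: Steel spring clamp fixed on the shaker's dark platform (115 mm above the bench), holding the jar; 52 mm free inside, 3 mm floor, four leaves to 35 mm. Origin: centre of its underside; x along the row of four, away from the robot (yaw within 0.15 rad), z up. Row pitch about 72 mm. On its +y side, from 47 mm off, a fixed foam strip with vials rises 36 mm above the platform.
- rack: White rack fixed on the bench, facing the shaker: one row of four bays, each 68 mm along by 72 mm across, walls 3.5 mm thick, 36 mm high, floor 4 mm. Origin: centre of its underside; x along the row, away from the robot (yaw within 0.15 rad), z up. Bay centres x = -108, -36, 36, 108 mm, y = 0; a vessel's underside rests at z = 4 mm. Loose glassware up to 50 mm tall stands from 90 mm off the row.
- cylinder: Glass measuring cylinder, 165 mm tall and 23 mm across on a white foot 44 mm across, standing loose and tippy on the bench between the shaker and the rack. Origin: centre of its underside, z up.
Things that resemble listed ones, but are neither listed nor needed, are in the scene too. Leave any pink look-alike of the mini alone.

How it is judged:
By the outcome, as a careful person would: the job done as asked, in the order asked, and still so for the second after the job is handed in, with the robot touching nothing.
It also fails if it takes over 104 s, if anything falls off the work surface, if the arm or the gripper's body presses on something with over 40 N, if the wrist force passes 120 N, or if a joint passes its speed limit or range.

## Working session

There is one attempt and no reset: what is moved stays moved. The work goes in short steps, Python scripts to look and compute and a shell command to move; the robot and the scene stay as the last step left them, time stands still between calls to the robot, and variables do not carry over. Pictures are saved under pics/ and viewed, at most 14 in all, crops included, and the job is handed in when it is done.

```bash
mkdir -p pics; ls; cat > h.py <<'E'
import numpy as np, cv2
from rig import sense, read_camera, finish_job, spot_in, regions_of
from scipy.spatial.transform import Rotation as R
def wfc(p,s=None):
    if "world_from_camera" in p: return np.array(p["world_from_camera"])
    s=s or sense(); T=np.eye(4); T[:3,:3]=R.from_quat(s["orientation"]).as_matrix(); T[:3,3]=s["eef_pos"]
    return T@np.array(p["hand_eye"])
def K(p): return np.array([[p["fx"],0,p["cx"]],[0,p["fy"],p["cy"]],[0,0,1.]])
def pix2plane(p,T,uv,z):
    n=cv2.undistortPoints(np.array(uv,float).reshape(-1,1,2),K(p),np.array(p["dist_coeffs"],float))[:,0]
    d=np.c_[n[:,0],-n[:,1],-np.ones(len(n))]@T[:3,:3].T
    z=np.broadcast_to(z,len(n)); t=(z-T[2,3])/d[:,2]
    return T[:3,3]+d*t[:,None]
def proj(p,T,X):
    X=np.atleast_2d(X); c=(X-T[:3,3])@T[:3,:3]
    return cv2.projectPoints(np.c_[c[:,0],-c[:,1],-c[:,2]],np.zeros(3),np.zeros(3),K(p),np.array(p["dist_coeffs"],float))[0][:,0]
def save(p,n): cv2.imwrite("pics/%s.png"%n,p["pixels"][:,:,::-1])
E
python3 - <<'E'
from h import *
s=sense(); print(s)
for c in ["scene","side","wrist"]:
    p=read_camera(c); T=wfc(p); save(p,c+"0"); print(c,T.round(3).tolist())
    for l in ["flask","mini","bottle","jar","flask_clamp","mini_clamp","bottle_clamp","jar_clamp","rack","cylinder"]:
        for d in spot_in(p,l)[:3]:
            w=T@np.r_[d["point"],1]; print(l,round(d["confidence"],2),w[:3].round(3),proj(p,T,w[:3]).round()[0])
E
```

```text
pics
{'time': 0.0, 'q': array([1.00817460e+00, 4.87043260e-02, 9.75632972e-02, 1.62200071e+00,
       3.87642875e-06, 1.44297945e+00]), 'joint_vel': array([-0.00064522, -0.00062366,  0.00025956, -0.00046153,  0.00119168,
       -0.00103684]), 'joint_torque': array([-9.85261831e-04, -3.38779628e+01,  3.20016682e+01,  2.03406159e-02,
       -2.63624524e-04,  1.56834017e-05]), 'eef_pos': array([0.22084085, 0.47562591, 0.23812398]), 'orientation': array([ 2.15693774e-01,  9.76460353e-01, -1.10285967e-03, -3.98670332e-04]), 'contact_force': array([-0.61654791, -0.61393105, -0.30965457]), 'torque': array([0.00374248, 0.01920077, 0.03076249]), 'grip_force': 0.0, 'opening': 0.08551427858679382}
scene [[0.857, -0.288, 0.427, 1.026], [0.515, 0.479, -0.711, -0.684], [0.0, 0.829, 0.559, 0.667], [0.0, 0.0, 0.0, 1.0]]
flask 0.73 [0.599 0.198 0.166] [314. 167.]
flask 0.28 [0.667 0.202 0.155] [338. 177.]
mini 0.91 [0.684 0.052 0.034] [315. 248.]
mini 0.86 [0.666 0.198 0.158] [337. 176.]
mini 0.75 [0.761 0.263 0.047] [376. 212.]
bottle 0.73 [0.531 0.194 0.176] [290. 158.]
jar 0.89 [0.455 0.195 0.17 ]
[... 339 characters left out ...]
[-0.152, -0.751, 0.643, 0.586], [0.001, 0.65, 0.76, 0.765], [0.0, 0.0, 0.0, 1.0]]
flask 0.79 [0.591 0.222 0.169] [238. 274.]
mini 0.95 [0.662 0.218 0.16 ] [192. 269.]
mini 0.63 [0.753 0.277 0.041] [138. 331.]
mini 0.51 [0.675 0.064 0.075] [213. 223.]
jar 0.87 [0.449 0.227 0.194] [337. 281.]
flask_clamp 0.74 [0.582 0.225 0.131] [245. 290.]
mini_clamp 0.69 [0.651 0.225 0.124] [201. 286.]
bottle_clamp 0.66 [0.518 0.229 0.127] [287. 299.]
jar_clamp 0.75 [0.458 0.233 0.124] [327. 308.]
rack 0.91 [ 0.553 -0.209  0.017] [296. 151.]
cylinder 0.6 [ 0.583 -0.004  0.093] [268. 194.]
wrist [[0.42, -0.858, -0.296, 0.145], [0.907, 0.397, 0.139, 0.513], [-0.002, -0.327, 0.945, 0.374], [0.0, 0.0, 0.0, 1.0]]
```

View pics/scene0.png

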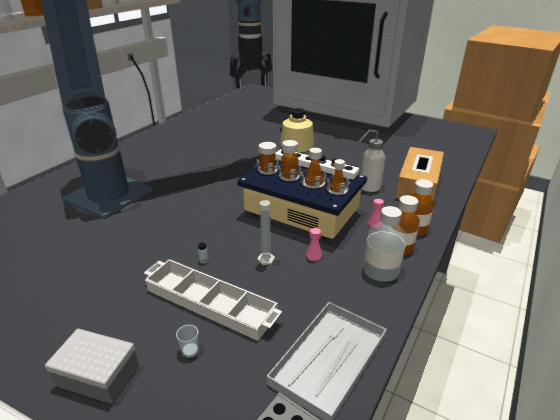

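View pics/side0.png

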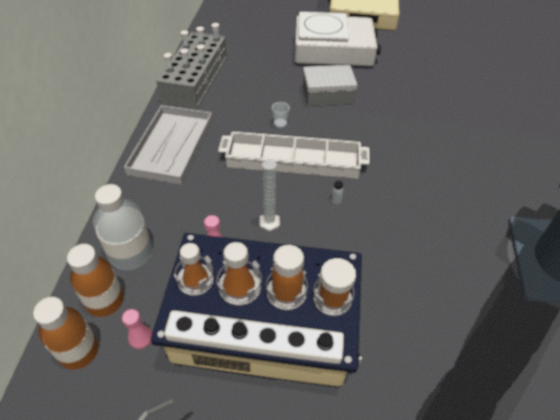

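```bash
python3 - <<'E'
from h import *
H={"flask":(.016,.210-.01,.020),"mini":(.013,.196-.009,.018),"bottle":(.020,.213-.011,.022),"jar":(.024,.190-.009,.018)}
# white-cap fit: within region, pick low-saturation bright pixels -> hull centre -> plane at cap mid height
for c in ["scene","side"]:
    p=read_camera(c); T=wfc(p)
    for l in H:
        for d in regions_of(p,l)[:3]:
            m=d["pixels"]; v,u=np.nonzero(m); px=p["pixels"][v,u].astype(int)
            w=(px.max(1)-px.min(1)<45)&(px.min(1)>110)
            if w.sum()<20: continue
            lab,n=None,None
            uu,vv=u[w],v[w]; cc=np.r_[(uu.min()+uu.max())/2,(np.percentile(vv,1)+np.percentile(vv,99))/2]
            print(c,l,round(d["confidence"],2),m.sum(),w.sum(),cc,[uu.min(),uu.max(),vv.min(),vv.max()],pix2plane(p,T,cc,H[l][1])[0].round(4))
    for l in ["rack","cylinder"]:
        d=regions_of(p,l)[0]; m=d["pixels"]; v,u=np.nonzero(m); print(l,round(d["confidence"],2),u.min(),u.max(),v.min(),v.max())
        hull=cv2.convexHull(np.c_[u,v].astype(np.int32)); ap=cv2.approxPolyDP(hull,5,True)[:,0]
        print(ap.tolist()); print(pix2plane(p,T,ap,.036 if l=="rack" else .0).round(3).tolist())
E
```

```text
scene flask 0.64 407 91 [314.5  153.95] [np.int64(309), np.int64(320), np.int64(148), np.int64(177)] [0.5962 0.206  0.2   ]
scene mini 0.59 297 82 [339.   164.38] [np.int64(334), np.int64(344), np.int64(159), np.int64(173)] [0.6645 0.2087 0.187 ]
scene bottle 0.61 536 143 [290.  154.5] [np.int64(282), np.int64(298), np.int64(140), np.int64(170)] [0.5462 0.1672 0.202 ]
scene jar 0.61 374 146 [267.  147.5] [np.int64(259), np.int64(275), np.int64(142), np.int64(153)] [0.4486 0.2114 0.181 ]
rack 0.61 145 280 261 339
[[280, 314], [255, 339], [151, 292], [145, 272], [172, 261], [273, 301]]
[[0.723, -0.177, 0.036], [0.715, -0.255, 0.036], [0.456, -0.265, 0.036], [0.398, -0.225, 0.036], [0.423, -0.165, 0.036], [0.692, -0.153, 0.036]]
cylinder 0.84 258 274 200 264
[[269, 264], [258, 261], [263, 200], [270, 202]]
[[0.599, -0.022, 0.0], [0.57, -0.026, 0.0], [0.425, 0.22, 0.0], [0.449, 0.222, 0.0]]
side flask 0.66 1277 494 [239.5 265.5] [np.int64(224), np.int64(255), np.int64(242), np.int64(291)] [0.5862 0.227  0.2   ]
side flask 0.49 590 355 [193.5  275.77] [np.int64(175), np.int64(212), np.int
[... 317 characters left out ...]
0 [336.5   277.345] [np.int64(318), np.int64(355), np.int64(258), np.int64(309)] [0.4503 0.2137 0.181 ]
side jar 0.41 782 297 [194.  262.5] [np.int64(181), np.int64(207), np.int64(244), np.int64(283)] [0.6557 0.2202 0.181 ]
rack 0.9 220 368 131 177
[[368, 162], [356, 177], [232, 168], [220, 145], [235, 131], [340, 139], [367, 147]]
[[0.393, -0.179, 0.036], [0.417, -0.13, 0.036], [0.679, -0.116, 0.036], [0.72, -0.183, 0.036], [0.697, -0.234, 0.036], [0.458, -0.244, 0.036], [0.396, -0.227, 0.036]]
cylinder 0.94 260 278 159 230
[[270, 230], [260, 225], [267, 159], [275, 163], [278, 217]]
[[0.578, 0.008, 0.0], [0.6, -0.002, 0.0], [0.616, -0.191, -0.0], [0.596, -0.181, 0.0], [0.567, -0.028, 0.0]]
```

Row order from the robot: jar (266,150), bottle (290,155), flask (314,165), mini (339,175) in the scene view. The cylinder is at (266,235) and the rack at (211,297). Pink look-alikes stand at (315,245), (376,212). I'll align the tool and look from above with the wrist camera.

```bash
python3 -m jog '[[[0,0,-0.3],-0.83],[[0,0,-0.3],-0.83],[[0,0,-0.3],-0.83],[[0,0,-0.3],-0.83]]' 1 40; python3 -m jog '[[[-0.68,-0.67,0],0],[[-0.68,-0.67,0],0],[[-0.68,-0.67,0],0],[[-0.68,-0.67,0],0],[[-0.68,-0.67,0],0],[[-0.68,-0.67,0],0],[[-0.68,-0.67,0],0],[[-0.68,-0.67,0],0]]'; python3 -m jog '[[[0,0,0],0],[[0,0,0],0]]'
cat > look.py <<'E'
from h import *
import sys
H={"flask":.199,"mini":.186,"bottle":.202,"jar":.181}
def caps(names,zs,tag):
    s=sense(); p=read_camera("wrist"); T=wfc(p,s); save(p,tag); print(s["eef_pos"].round(4),R.from_quat(s["orientation"]).as_matrix().round(3).tolist(),T[:3,3].round(3))
    for l in names:
        for d in regions_of(p,l)[:2]:
            v,u=np.nonzero(d["pixels"]); px=p["pixels"][v,u].astype(int)
            w=(px.max(1)-px.min(1)<45)&(px.min(1)>110)
            if w.sum()<20: print(l,d["confidence"],"no white");continue
            im=np.zeros((420,560),np.uint8); im[v[w],u[w]]=1
            n,lab,st,ce=cv2.connectedComponentsWithStats(im); k=1+st[1:,4].argmax()
            v,u=np.nonzero(lab==k); c,r=cv2.minEnclosingCircle(np.c_[u,v].astype(np.float32))
            print(l,round(d["confidence"],2),np.round(c),round(r,1),"circ",pix2plane(p,T,c,zs[l])[0].round(4),"bbox",pix2plane(p,T,[(u.min()+u.max())/2,(v.min()+v.max())/2],zs[l])[0].round(4))
    return p,T
E
python3 - <<'E'
from look import *
p,T=caps(H,H,"w1")
for l in H:
  for d in spot_in(p,l)[:2]: print(l,round(d["confidence"],2),(T@np.r_[d["point"],1])[:3].round(3))
E
```

```text
time: 2.75
eef_pos: [0.2218, 0.4772, 0.3639]
orientation: [-0.001, 1.0, 0.003, 0.002]
contact_force: [0.3, 0.0, 0.6]
opening: 0.0854
grip_force: 0.0
time: 3.55
eef_pos: [0.4949, 0.2053, 0.3573]
orientation: [0.002, 1.0, -0.001, -0.001]
contact_force: [0.3, 0.7, 0.5]
opening: 0.0857
grip_force: 0.0
time: 3.75
eef_pos: [0.4931, 0.2075, 0.3578]
orientation: [0.002, 1.0, -0.0, -0.001]
contact_force: [0.5, 0.6, -0.7]
opening: 0.0853
grip_force: 0.0
[0.4931 0.2075 0.3578] [[-1.0, 0.003, -0.003], [0.003, 1.0, -0.0], [0.003, -0.0, -1.0]] [0.409 0.209 0.493]
flask 0.72 [281. 306.] 17.4 circ [0.5998 0.211  0.199 ] bbox [0.6003 0.2111 0.199 ]
mini 0.75 [ 11. 243.] 71.9 circ [ 0.5417 -0.0421  0.186 ] bbox [ 0.5417 -0.0352  0.186 ]
mini 0.74 no white
bottle 0.77 [280. 232.] 23.8 circ [0.5237 0.21   0.202 ] bbox [0.5242 0.2101 0.202 ]
jar 0.78 [280. 141.] 29.9 circ [0.4497 0.2099 0.181 ] bbox [0.45   0.2106 0.181 ]
flask 0.55 [0.586 0.206 0.179]
mini 0.76 [0.656 0.206 0.183]
mini 0.75 [0.751 0.272 0.081]
bottle 0.67 [0.507 0.209 0.215]
jar 0.94 [0.454 0.207 0.19 ]
```

View pics/w1.png

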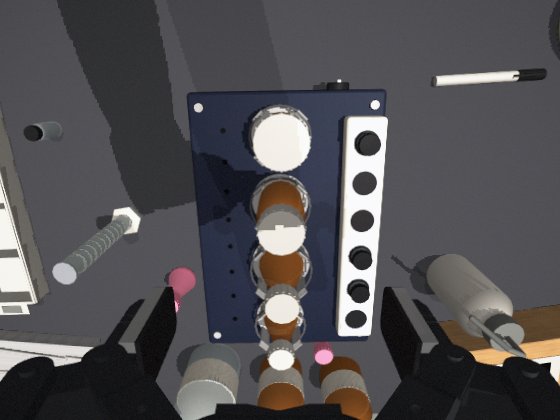

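The wrist view shows the row straight down the image: jar (280,141), bottle (280,232), flask (281,306), mini (281,354). The pink look-alikes and the cylinder are off to the sides. Next I'll look at the rack from above.

```bash
python3 -m jog '[[[0,-1,0],0],[[0,-1,0],0],[[0,-1,0],0],[[0,-1,0],0],[[0,-1,0],0],[[0,-1,0],0],[[0,-1,0],0],[[0,-1,0],0]]'; python3 -m jog '[[[0,0,0],0],[[0,0,0],0]]'
python3 - <<'E'
from look import *
s=sense(); p=read_camera("wrist"); T=wfc(p,s); save(p,"w2"); print(s["eef_pos"])
for d in regions_of(p,"rack")[:1]:
    v,u=np.nonzero(d["pixels"]); ap=cv2.approxPolyDP(cv2.convexHull(np.c_[u,v].astype(np.int32)),5,True)[:,0]
    print(d["confidence"],ap.tolist(),pix2plane(p,T,ap,.036).round(3).tolist())
for x in spot_in(p,"rack")[:1]: print((T@np.r_[x["point"],1])[:3])
E
```

```text
time: 5.0
eef_pos: [0.4927, -0.1936, 0.3596]
orientation: [-0.0, 1.0, -0.0, 0.0]
contact_force: [1.0, 0.3, 0.3]
opening: 0.0855
grip_force: 0.0
time: 5.2
eef_pos: [0.4927, -0.1928, 0.3588]
orientation: [0.001, 1.0, 0.001, -0.0]
contact_force: [0.0, 0.6, 0.5]
opening: 0.0857
grip_force: 0.0
[ 0.49272948 -0.19282507  0.35882729]
0.82 [[293, 314], [264, 315], [251, 302], [236, 99], [250, 78], [288, 76], [304, 96], [306, 301]] [[0.72, -0.171, 0.036], [0.722, -0.213, 0.036], [0.7, -0.232, 0.036], [0.419, -0.243, 0.036], [0.395, -0.225, 0.036], [0.393, -0.18, 0.036], [0.415, -0.161, 0.036], [0.698, -0.152, 0.036]]
[ 0.53661251 -0.1947053   0.00307825]
```

View pics/w2.png

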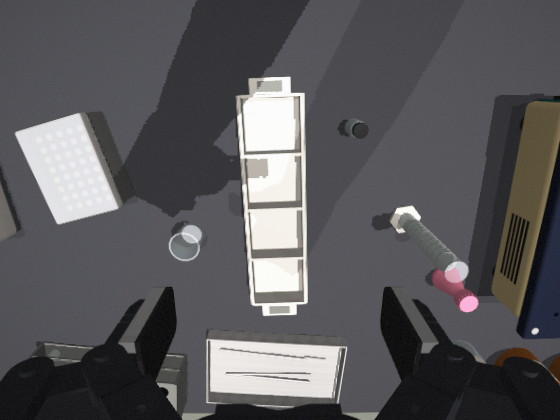

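The rack's top outline runs from (236..306, 96) to (251..306, 302), giving a centre of about (0.558, -0.197) and yaw of about 0.03. All bays are empty. Next: above the jar.

```bash
python3 -m jog '[[[0.107,1,0],0],[[0.107,1,0],0],[[0.107,1,0],0],[[0.107,1,0],0],[[0.107,1,0],0],[[0.107,1,0],0],[[0.107,1,0],0],[[0.107,1,0],0]]';  python3 -m jog '[[[0,0,0.22],0],[[0,0,0.22],0],[[0,0,0.22],0],[[0,0,0.22],0]]'
python3 - <<'E'
from look import *
caps(["jar","bottle","flask"],H,"w3")
E
```

```text
time: 6.15
eef_pos: [0.4488, 0.2093, 0.3601]
orientation: [-0.001, 1.0, 0.0, 0.001]
contact_force: [0.9, -0.4, 0.3]
opening: 0.0853
grip_force: 0.0
time: 6.55
eef_pos: [0.4491, 0.2065, 0.2713]
orientation: [-0.001, 1.0, -0.0, -0.001]
contact_force: [0.4, -1.2, 0.4]
opening: 0.0856
grip_force: 0.0
[0.4491 0.2065 0.2713] [[-1.0, -0.002, -0.002], [-0.002, 1.0, -0.001], [0.002, -0.001, -1.0]] [0.365 0.207 0.407]
jar 0.76 [283. 227.] 37.8 circ [0.4506 0.2107 0.181 ] bbox [0.4509 0.2111 0.181 ]
bottle 0.75 [283. 337.] 33.1 circ [0.5224 0.2107 0.202 ] bbox [0.5231 0.2101 0.202 ]
flask 0.73 [282. 364.] 22.5 circ [0.5471 0.2106 0.199 ] bbox [0.5502 0.2107 0.199 ]
```

View pics/w3.png

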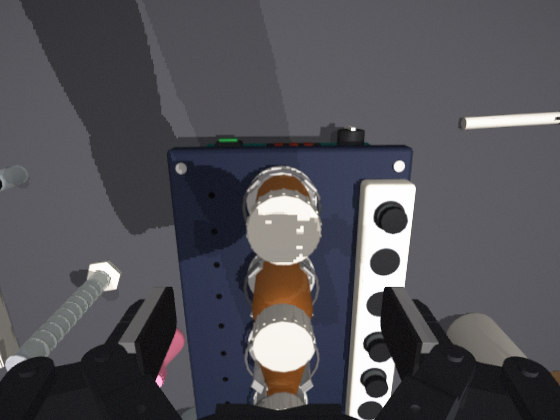

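The jar cap is centred at (283,227), at (0.4505, 0.211). Descending and gripping.

```bash
python3 -m jog '[[[-0.003,0.008,0.1],0],[[-0.003,0.008,0.18],0],[[-0.003,0.008,0.23],0],[[-0.003,0.008,0.258],0],[[-0.003,0.008,0.258],0],[[-0.003,0.008,0.258],0]]'; python3 -m jog '[[[0,0,0],0],[[0,0,0],0],[[0,0,0],0],[[0,0,0],0],[[0,0,0],0],[[0,0,0],0]]' -1 40; python3 -c "from h import *;print(sense()['q'].round(3))"
```

```text
time: 7.35
eef_pos: [0.4531, 0.2092, 0.1703]
orientation: [0.0, 1.0, 0.001, 0.002]
contact_force: [-0.7, 0.0, -0.5]
opening: 0.0856
grip_force: 0.0
time: 7.95
eef_pos: [0.4525, 0.2093, 0.1696]
orientation: [0.0, 1.0, 0.0, 0.001]
contact_force: [-0.7, -0.0, 5.5]
opening: 0.047
grip_force: 40.9
[ 0.299 -0.028 -0.116  1.48  -0.     0.299]
```

```bash
python3 -m jog '[[[0,0,-0.06],0],[[0,0,-0.16],0],[[0,0,-0.26],0],[[0,-0.08,-0.26],0],[[0,-0.2,-0.26],0],[[0,-0.32,-0.26],0],[[0,-0.44,-0.26],0],[[0,-0.56,-0.26],0]]'; python3 -m jog '[[[0,-0.12,0],0],[[0,-0.24,0],0],[[0,-0.34,0],0],[[0,-0.42,0],0],[[0,-0.46,0],0],[[0,-0.47,0],0],[[0,-0.47,0],0],[[0,-0.47,0],0]]'
```

```text
time: 8.75
eef_pos: [0.4511, -0.0166, 0.2715]
orientation: [-0.0, 1.0, 0.0, -0.0]
contact_force: [2.1, 0.4, -1.2]
opening: 0.0471
grip_force: 41.4
time: 9.55
eef_pos: [0.4518, -0.2016, 0.2721]
orientation: [-0.001, 1.0, 0.0, -0.0]
contact_force: [-0.2, -0.1, -0.1]
opening: 0.0467
grip_force: 41.5
```

```bash
python3 -m jog '[[[0,0,0.08],0],[[0,0,0.18],0],[[0,0,0.28],0],[[0,0,0.38],0],[[0,0,0.45],0],[[0,0,0.49],0],[[0,0,0.51],0],[[0,0,0.51],0]]'; python3 -m jog '[[[0,0,0.01],0],[[0,0,0.02],0],[[0,0,0.025],0],[[0,0,0.025],0],[[0,0,0.025],0]]'
python3 - <<'E'
from look import *
p=read_camera("scene"); cv2.imwrite("pics/s1.png",cv2.resize(p["pixels"][150:350,130:330,::-1],(600,600)))
E
```

```text
time: 10.35
eef_pos: [0.4511, -0.2014, 0.0672]
orientation: [-0.001, 1.0, 0.001, -0.001]
contact_force: [-0.0, 0.2, -1.1]
opening: 0.047
grip_force: 41.4
time: 10.85
eef_pos: [0.4518, -0.2032, 0.0584]
orientation: [0.0, 1.0, -0.0, 0.0]
contact_force: [0.3, 0.7, 0.0]
opening: 0.047
grip_force: 41.4
```

View pics/s1.png

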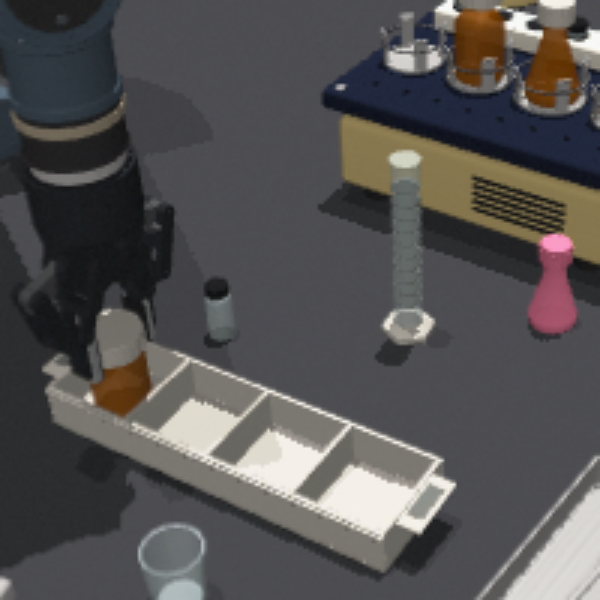

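The jar hangs upright inside the nearest bay (crop 120,360). I'll lower it gently until it makes contact.

```bash
for i in 1; do python3 -m jog '[[[0,0,0.003],0],[[0,0,0.003],0]]'; python3 -m jog '[[[0,0,0.003],0],[[0,0,0.003],0]]'; python3 -m jog '[[[0,0,0.003],0],[[0,0,0.003],0]]'; done | grep -E "pos|contact"
```

```text
eef_pos: [0.4516, -0.203, 0.0569]
contact_force: [0.2, 0.3, -0.5]
eef_pos: [0.4517, -0.203, 0.0557]
contact_force: [0.5, -0.1, -1.3]
eef_pos: [0.452, -0.203, 0.0556]
contact_force: [-2.2, 2.0, 4.0]
```

```bash
python3 -m jog '[[[0,0,0],0],[[0,0,0],0],[[0,0,0],0],[[0,0,0],0],[[0,0,0],0]]' 1;  python3 -m jog '[[[0,0,-0.06],0],[[0,0,-0.16],0],[[0,0,-0.28],0],[[0,0,-0.4],0],[[0,0,-0.5],0],[[0,0,-0.58],0],[[0,0.06,-0.6],0],[[0,0.18,-0.6],0]]'; python3 -m jog '[[[-0.03,0.12,0],0],[[-0.06,0.24,0],0],[[-0.1,0.36,0],0],[[-0.13,0.48,0],0],[[-0.15,0.6,0],0],[[-0.17,0.72,0],0],[[-0.176,0.82,0],0],[[-0.176,0.85,0],0]]';python3 -m jog '[[[0,0,0.1],0],[[0,0,0.1],0]]'
python3 - <<'E'
from look import *
caps(["bottle","flask","mini"],H,"w4")
E
```

```text
time: 12.0
eef_pos: [0.4516, -0.2029, 0.0543]
orientation: [0.0, 1.0, 0.0, -0.0]
contact_force: [0.2, -0.2, -0.1]
opening: 0.0851
grip_force: 0.0
time: 12.8
eef_pos: [0.453, -0.1329, 0.2967]
orientation: [0.003, 1.0, -0.001, 0.002]
contact_force: [1.1, 0.2, 0.1]
opening: 0.0852
grip_force: 0.0
time: 13.6
eef_pos: [0.5218, 0.2128, 0.2936]
orientation: [-0.002, 1.0, 0.001, -0.001]
contact_force: [0.5, -0.4, 0.2]
opening: 0.0853
grip_force: 0.0
time: 13.8
eef_pos: [0.5171, 0.2078, 0.2454]
orientation: [-0.0, 1.0, -0.003, -0.009]
contact_force: [-1.2, -0.4, -2.1]
opening: 0.0853
grip_force: 0.0
[0.5171 0.2078 0.2454] [[-1.0, -0.001, -0.017], [-0.001, 1.0, -0.005], [0.017, -0.005, -1.0]] [0.435 0.209 0.382]
bottle 0.77 [282. 269.] 38.4 circ [0.5247 0.2104 0.202 ] bbox [0.5248 0.2105 0.202 ]
flask 0.95 [283. 378.] 28.0 circ [0.6014 0.2116 0.199 ] bbox [0.6033 0.2116 0.199 ]
mini 0.6 [274. 402.] 6.8 circ [0.6344 0.2054 0.186 ] bbox [0.6344 0.2054 0.186 ]
mini 0.48 no white
```

```bash
python3 -m jog '[[[-0.003,0,0.06],0],[[-0.003,0,0.12],0],[[-0.003,0,0.15],0],[[-0.003,0,0.15],0],[[-0.003,0,0.15],0]]'; python3 -m jog '[[[0,0,0],0],[[0,0,0],0],[[0,0,0],0],[[0,0,0],0],[[0,0,0],0],[[0,0,0],0]]' -1 50
```

```text
time: 14.5
eef_pos: [0.5244, 0.2089, 0.1965]
orientation: [0.0, 1.0, 0.0, 0.001]
contact_force: [-0.4, -0.4, 0.2]
opening: 0.0855
grip_force: 0.0
time: 15.1
eef_pos: [0.5239, 0.2093, 0.1957]
orientation: [0.0, 1.0, 0.0, 0.001]
contact_force: [0.4, 1.0, 4.6]
opening: 0.0389
grip_force: 50.5
```

```bash
python3 -m jog '[[[0,0,-0.06],0],[[0,0,-0.15],0],[[0,0,-0.21],0],[[0,-0.06,-0.22],0],[[0,-0.18,-0.22],0],[[0,-0.3,-0.22],0],[[0,-0.42,-0.22],0],[[0,-0.54,-0.22],0]]'; python3 -m jog '[[[0,-0.12,0],0],[[0,-0.24,0],0],[[0,-0.34,0],0],[[0,-0.42,0],0],[[0,-0.46,0],0],[[0,-0.475,0],0],[[0,-0.48,0],0],[[0,-0.48,0],0]]'; python3 -c "
from look import *
caps(['jar'],{'jar':.067},'w5')"
```

```text
time: 15.9
eef_pos: [0.5225, -0.0086, 0.2813]
orientation: [-0.0, 1.0, 0.0, -0.001]
contact_force: [1.3, 0.5, -1.8]
opening: 0.0382
grip_force: 50.6
time: 16.7
eef_pos: [0.5233, -0.1978, 0.2824]
orientation: [-0.001, 1.0, 0.0, -0.0]
contact_force: [-0.4, 0.5, -0.8]
opening: 0.0383
grip_force: 50.7
[ 0.5233 -0.1978  0.2824] [[-1.0, -0.001, -0.0], [-0.001, 1.0, 0.001], [0.0, 0.001, -1.0]] [ 0.439 -0.197  0.418]
jar 0.81 [272. 102.] 27.5 circ [ 0.4497 -0.2029  0.067 ] bbox [ 0.4497 -0.202   0.067 ]
```

View pics/w5.png

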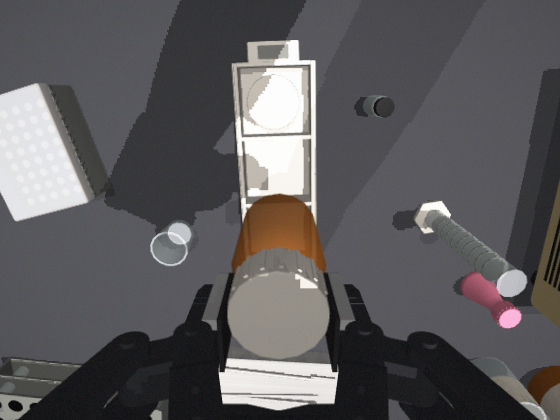

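The jar stands in bay 1 at (272,102). The bottle is held upright at (280,280), and the cylinder is upright at (435,215). Lowering the bottle.

```bash
python3 -m jog '[[[0,0,0.08],0],[[0,0,0.18],0],[[0,0,0.28],0],[[0,0,0.38],0],[[0,0,0.45],0],[[0,0,0.48],0],[[0,0,0.49],0],[[0,0,0.49],0]]'; for i in 1; do python3 -m jog '[[[0,0,0.004],0],[[0,0,0.004],0]]'; python3 -m jog '[[[0,0,0.004],0],[[0,0,0.004],0]]'; python3 -m jog '[[[0,0,0.003],0],[[0,0,0.003],0]]'; done | grep -E "pos|contact"
```

```text
time: 17.6
eef_pos: [0.5239, -0.1988, 0.0875]
orientation: [-0.0, 1.0, -0.0, 0.001]
contact_force: [-0.0, -0.1, -0.5]
opening: 0.0387
grip_force: 50.7
eef_pos: [0.5246, -0.1996, 0.087]
contact_force: [1.3, 0.3, -1.7]
eef_pos: [0.5236, -0.1992, 0.0839]
contact_force: [-0.7, 0.3, -2.2]
eef_pos: [0.5231, -0.199, 0.082]
contact_force: [0.1, -0.2, -0.8]
```

```bash
for i in 1; do python3 -m jog '[[[0,0,0.002],0],[[0,0,0.002],0]]'; python3 -m jog '[[[0,0,0.002],0],[[0,0,0.002],0]]'; done | grep -E "pos|contact"
```

```text
eef_pos: [0.5233, -0.199, 0.0817]
contact_force: [-0.1, 0.3, -0.1]
eef_pos: [0.5235, -0.199, 0.0817]
contact_force: [-0.6, 0.8, 5.1]
```

```bash
python3 -m jog '[[[0,0,0],0],[[0,0,0],0],[[0,0,0],0],[[0,0,0],0],[[0,0,0],0]]' 1;  python3 -m jog '[[[0,0,-0.06],0],[[0,0,-0.16],0],[[0,0,-0.28],0],[[0,0,-0.4],0],[[0,0,-0.5],0],[[0,0,-0.53],0],[[0,0.06,-0.54],0],[[0,0.18,-0.54],0]]'; python3 -m jog '[[[-0.03,0.12,0],0],[[-0.06,0.24,0],0],[[-0.1,0.36,0],0],[[-0.13,0.48,0],0],[[-0.15,0.6,0],0],[[-0.17,0.72,0],0],[[-0.18,0.82,0],0],[[-0.18,0.845,0],0]]';python3 -m jog '[[[0,0,0.08],0],[[0,0,0.08],0],[[0,0,0.08],0],[[0,0,0.08],0]]'
python3 - <<'E'
from look import *
caps(["flask","mini"],H,"w6")
E
```

```text
time: 19.1
eef_pos: [0.5232, -0.199, 0.0803]
orientation: [0.0, 1.0, 0.0, -0.0]
contact_force: [-0.5, 0.7, 0.2]
opening: 0.0851
grip_force: 0.0
time: 19.9
eef_pos: [0.5241, -0.129, 0.2974]
orientation: [0.003, 1.0, -0.001, 0.001]
contact_force: [1.6, 0.0, -0.4]
opening: 0.0858
grip_force: 0.0
time: 20.7
eef_pos: [0.595, 0.2154, 0.2953]
orientation: [-0.002, 1.0, 0.001, -0.001]
contact_force: [0.8, 0.3, 0.5]
opening: 0.0853
grip_force: 0.0
time: 21.1
eef_pos: [0.5961, 0.2102, 0.2666]
orientation: [0.001, 1.0, 0.0, 0.001]
contact_force: [-0.9, 0.5, 0.4]
opening: 0.0851
grip_force: 0.0
[0.5961 0.2102 0.2666] [[-1.0, 0.002, 0.003], [0.002, 1.0, 0.0], [-0.003, 0.0, -1.0]] [0.511 0.211 0.401]
flask 0.84 [279. 241.] 27.2 circ [0.5989 0.2115 0.199 ] bbox [0.5986 0.2115 0.199 ]
mini 0.89 no white
```

View pics/w6.png

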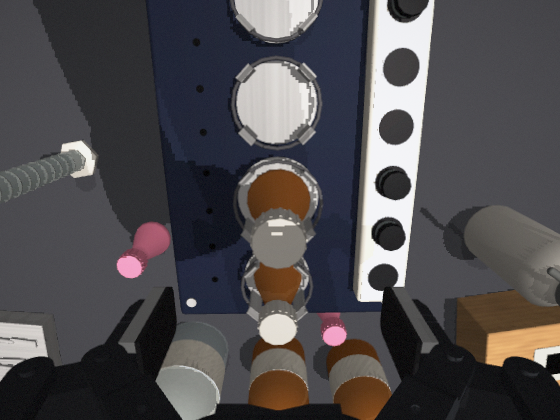

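The flask cap is at (279,241) and the mini cap at (278,322). Gripping the flask.

```bash
python3 -m jog '[[[-0.003,0.002,0.08],0],[[-0.003,0.002,0.15],0],[[-0.003,0.002,0.19],0],[[-0.003,0.002,0.19],0],[[-0.003,0.002,0.19],0]]'; python3 -m jog '[[[0,0,0],0],[[0,0,0],0],[[0,0,0],0],[[0,0,0],0],[[0,0,0],0],[[0,0,0],0],[[0,0,0],0]]' -1 45
```

```text
time: 21.75
eef_pos: [0.597, 0.2116, 0.1897]
orientation: [0.0, 1.0, 0.0, 0.001]
contact_force: [-0.6, 0.7, 0.9]
opening: 0.0851
grip_force: 0.0
time: 22.45
eef_pos: [0.597, 0.2117, 0.1896]
orientation: [0.0, 1.0, 0.0, 0.001]
contact_force: [0.8, -1.6, 5.6]
opening: 0.0306
grip_force: 44.5
```

```bash
python3 -m jog '[[[0,0,-0.06],0],[[0,0,-0.15],0],[[0,0,-0.24],0],[[0,-0.03,-0.26],0],[[0,-0.12,-0.26],0],[[0,-0.24,-0.26],0],[[0,-0.36,-0.26],0],[[0,-0.48,-0.26],0]]'; python3 -m jog '[[[0.008,-0.12,0],0],[[0.008,-0.24,0],0],[[0.008,-0.36,0],0],[[0.008,-0.46,0],0],[[0.008,-0.52,0],0],[[0.008,-0.54,0],0],[[0.008,-0.54,0],0],[[0.008,-0.54,0],0]]';  python3 -m jog '[[[0,0,0.08],0],[[0,0,0.18],0],[[0,0,0.28],0],[[0,0,0.38],0],[[0,0,0.46],0],[[0,0,0.5],0],[[0,0,0.505],0],[[0,0,0.505],0]]'
```

```text
time: 23.25
eef_pos: [0.5957, 0.018, 0.2905]
orientation: [-0.0, 1.0, 0.0, -0.001]
contact_force: [0.1, 0.1, -0.6]
opening: 0.0307
grip_force: 44.7
time: 24.05
eef_pos: [0.5931, -0.195, 0.2918]
orientation: [-0.0, 1.0, 0.001, -0.001]
contact_force: [0.1, 0.3, 0.1]
opening: 0.0308
grip_force: 44.7
time: 24.85
eef_pos: [0.5933, -0.1947, 0.0906]
orientation: [-0.001, 1.0, 0.0, -0.0]
contact_force: [1.0, -0.3, -0.5]
opening: 0.0306
grip_force: 44.7
```

```bash
for i in 1; do python3 -m jog '[[[0,0,0.015],0],[[0,0,0.025],0],[[0,0,0.025],0],[[0,0,0.025],0]]'; python3 -m jog '[[[0,0,0.005],0],[[0,0,0.005],0],[[0,0,0.005],0]]'; python3 -m jog '[[[0,0,0.003],0],[[0,0,0.003],0],[[0,0,0.003],0]]'; done | grep -E "pos|contact"
python3 - <<'E'
from look import *
p=read_camera("scene"); cv2.imwrite("pics/s2.png",cv2.resize(p["pixels"][150:350,130:330,::-1],(600,600)))
E
```

```text
eef_pos: [0.5935, -0.1964, 0.081]
contact_force: [-0.3, -0.2, -1.5]
eef_pos: [0.5932, -0.1963, 0.0785]
contact_force: [0.0, 1.1, -0.3]
eef_pos: [0.5932, -0.1962, 0.0772]
contact_force: [0.2, -1.0, -1.1]
```

View pics/s2.png

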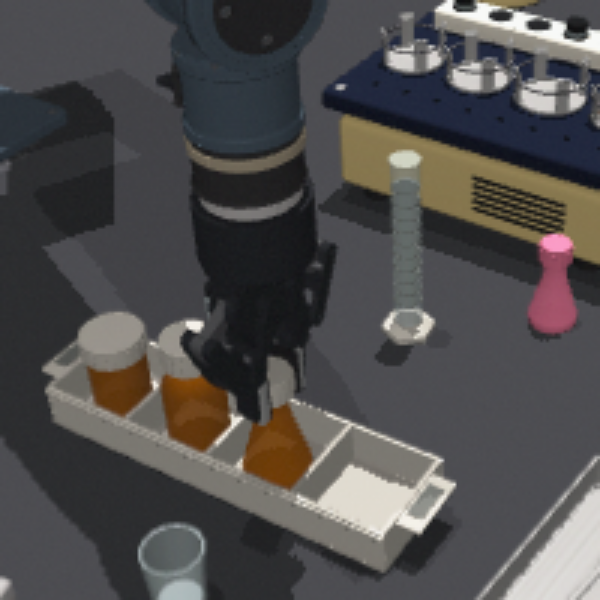

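Jar, bottle and flask stand in bays 1 to 3 (crop 115,360; 195,390; 280,440), and the cylinder is untouched. A few more millimetres to contact.

```bash
for i in 1; do python3 -m jog '[[[0,0,0.003],0],[[0,0,0.003],0],[[0,0,0.003],0]]'; python3 -m jog '[[[0,0,0.002],0],[[0,0,0.002],0],[[0,0,0.002],0]]'; done | grep -E "pos|contact"
```

```text
eef_pos: [0.5932, -0.1962, 0.076]
contact_force: [-0.5, 0.4, -0.5]
eef_pos: [0.5934, -0.1963, 0.0756]
contact_force: [0.0, -0.5, 0.8]
```

```bash
python3 -m jog '[[[0,0,0.002],0],[[0,0,0.002],0],[[0,0,0.002],0]]' | grep -E "pos|contact"
```

```text
eef_pos: [0.5937, -0.1964, 0.0756]
contact_force: [-1.5, -0.0, 5.9]
```

```bash
python3 -m jog '[[[0,0,0],0],[[0,0,0],0],[[0,0,0],0],[[0,0,0],0],[[0,0,0],0]]' 1;  python3 -m jog '[[[0,0,-0.06],0],[[0,0,-0.16],0],[[0,0,-0.28],0],[[0,0,-0.4],0],[[0,0,-0.48],0],[[0,0,-0.5],0],[[0,0.06,-0.5],0],[[0,0.18,-0.5],0]]'; python3 -m jog '[[[-0.03,0.12,0],0],[[-0.06,0.24,0],0],[[-0.1,0.36,0],0],[[-0.13,0.48,0],0],[[-0.15,0.6,0],0],[[-0.17,0.72,0],0],[[-0.185,0.82,0],0],[[-0.185,0.84,0],0]]';python3 -m jog '[[[0,0,0.03],0],[[0,0,0.03],0],[[0,0,0.03],0],[[0,0,0.03],0]]'
python3 - <<'E'
from look import *
caps(["mini"],H,"w7"); print(sense()['q'].round(2))
E
```

```text
time: 27.3
eef_pos: [0.5931, -0.1961, 0.0741]
orientation: [0.0, 1.0, 0.0, -0.0]
contact_force: [0.0, 0.1, 0.5]
opening: 0.0855
grip_force: 0.0
time: 28.1
eef_pos: [0.5935, -0.1265, 0.2732]
orientation: [0.003, 1.0, -0.001, -0.0]
contact_force: [1.6, 0.4, -0.7]
opening: 0.0855
grip_force: 0.0
time: 28.9
eef_pos: [0.6667, 0.217, 0.2711]
orientation: [-0.003, 1.0, 0.001, -0.002]
contact_force: [0.6, -0.5, -0.0]
opening: 0.0855
grip_force: 0.0
time: 29.3
eef_pos: [0.6674, 0.2107, 0.2627]
orientation: [0.001, 1.0, -0.0, -0.0]
contact_force: [-0.2, -0.5, 0.4]
opening: 0.0855
grip_force: 0.0
[0.6674 0.2107 0.2627] [[-1.0, 0.001, -0.0], [0.001, 1.0, -0.0], [0.0, -0.0, -1.0]] [0.583 0.212 0.398]
mini 0.93 no white
mini 0.85 [275. 231.] 21.6 circ [0.6665 0.2098 0.186 ] bbox [0.6665 0.2099 0.186 ]
[ 0.21  0.57  0.8   1.79 -0.    0.21]
```

View pics/w7.png

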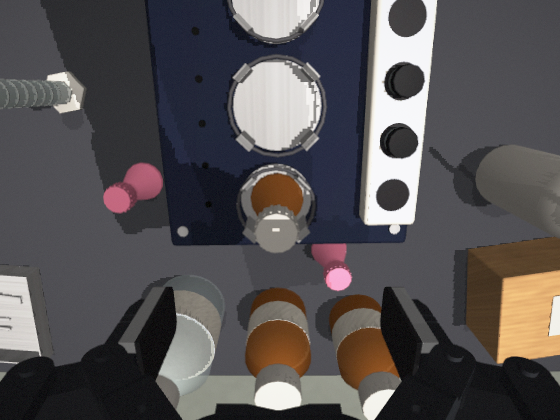

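The mini's cap is at (275,231), at (0.6665, 0.210). The pink one at (335,270) is clear of the fingers. Gripping.

```bash
python3 -m jog '[[[0,0,0.08],0],[[0,0,0.15],0],[[0,0,0.2],0],[[0,0,0.217],0],[[0,0,0.217],0],[[0,0,0.217],0]]'; python3 -m jog '[[[0,0,0],0],[[0,0,0],0],[[0,0,0],0],[[0,0,0],0],[[0,0,0],0],[[0,0,0],0],[[0,0,0],0]]' -1 35
```

```text
time: 30.0
eef_pos: [0.668, 0.2117, 0.1774]
orientation: [0.0, 1.0, 0.0, 0.001]
contact_force: [0.7, 0.5, 0.5]
opening: 0.0853
grip_force: 0.0
time: 30.7
eef_pos: [0.6676, 0.2117, 0.1762]
orientation: [0.0, 1.0, -0.0, 0.0]
contact_force: [-0.4, -0.5, 2.5]
opening: 0.0249
grip_force: 34.2
```

```bash
python3 -m jog '[[[0,0,-0.06],0],[[0,0,-0.15],0],[[0,0,-0.22],0],[[0,-0.03,-0.24],0],[[0,-0.12,-0.24],0],[[0,-0.24,-0.24],0],[[0,-0.36,-0.24],0],[[0,-0.48,-0.24],0]]'; python3 -m jog '[[[0.004,-0.12,0],0],[[0.004,-0.24,0],0],[[0.004,-0.36,0],0],[[0.004,-0.45,0],0],[[0.004,-0.51,0],0],[[0.004,-0.53,0],0],[[0.004,-0.53,0],0],[[0.004,-0.53,0],0]]';  python3 -m jog '[[[0,0,0.08],0],[[0,0,0.18],0],[[0,0,0.28],0],[[0,0,0.38],0],[[0,0,0.46],0],[[0,0,0.48],0],[[0,0,0.485],0],[[0,0,0.485],0]]'
```

```text
time: 31.5
eef_pos: [0.6665, 0.0175, 0.2697]
orientation: [-0.0, 1.0, -0.0, -0.001]
contact_force: [0.3, -0.7, -0.7]
opening: 0.0249
grip_force: 34.4
time: 32.3
eef_pos: [0.6655, -0.1911, 0.2711]
orientation: [-0.0, 1.0, 0.001, -0.0]
contact_force: [0.1, -0.4, -0.8]
opening: 0.0249
grip_force: 34.4
time: 33.1
eef_pos: [0.6669, -0.1917, 0.0798]
orientation: [-0.001, 1.0, -0.0, 0.001]
contact_force: [-0.1, -0.2, -0.1]
opening: 0.0246
grip_force: 34.4
```

```bash
for i in 1; do python3 -m jog '[[[0,0,0.02],0],[[0,0,0.03],0],[[0,0,0.035],0],[[0,0,0.035],0]]'; python3 -m jog '[[[0,0,0.003],0],[[0,0,0.003],0],[[0,0,0.003],0]]'; python3 -m jog '[[[0,0,0.002],0],[[0,0,0.002],0],[[0,0,0.002],0]]';python3 -m jog '[[[0,0,0.002],0],[[0,0,0.002],0],[[0,0,0.002],0]]'; done | grep -E "pos|contact"
```

```text
eef_pos: [0.6655, -0.1923, 0.0635]
contact_force: [0.8, 0.1, 0.1]
eef_pos: [0.6657, -0.1923, 0.0626]
contact_force: [-0.2, 0.2, -1.2]
eef_pos: [0.6659, -0.1924, 0.0623]
contact_force: [0.5, -0.3, 1.4]
eef_pos: [0.6662, -0.1924, 0.0622]
contact_force: [-1.0, 0.5, 5.1]
```

Contact. Releasing, lifting clear and checking.

```bash
python3 -m jog '[[[0,0,0],0],[[0,0,0],0],[[0,0,0],0],[[0,0,0],0],[[0,0,0],0]]' 1;  python3 -m jog '[[[0,0,-0.06],0],[[0,0,-0.16],0],[[0,0,-0.28],0],[[0,0,-0.4],0],[[0,0,-0.5],0],[[0,0,-0.55],0],[[0,0,-0.55],0],[[0,0,-0.55],0]]'; python3 -m jog '[[[0.3,0,0],0],[[0.3,0,0],0],[[0.3,0,0],0],[[0.3,0,0],0],[[0.3,0,0],0]]'
python3 - <<'E'
from look import *
caps(["jar","bottle","flask","mini"],{"jar":.067,"bottle":.088,"flask":.086,"mini":.073},"w8")
p=read_camera("scene"); a=cv2.resize(p["pixels"][150:350,130:330,::-1],(400,400)); b=cv2.resize(cv2.imread("pics/w8.png"),(400,300)); b=cv2.copyMakeBorder(b,0,100,0,0,cv2.BORDER_CONSTANT)
cv2.imwrite("pics/f.png",np.hstack([a,b]))
E
```

```text
time: 34.9
eef_pos: [0.6654, -0.1921, 0.0604]
orientation: [0.0, 1.0, 0.0, -0.0]
contact_force: [0.4, 0.8, -0.6]
opening: 0.0856
grip_force: 0.0
time: 35.7
eef_pos: [0.666, -0.1923, 0.2806]
orientation: [0.0, 1.0, -0.0, 0.0]
contact_force: [-0.2, 0.3, -1.5]
opening: 0.0855
grip_force: 0.0
time: 36.2
eef_pos: [0.5449, -0.1919, 0.2788]
orientation: [0.0, 1.0, 0.001, -0.001]
contact_force: [0.7, 0.6, 0.5]
opening: 0.0852
grip_force: 0.0
[ 0.5449 -0.1919  0.2788] [[-1.0, 0.001, -0.002], [0.001, 1.0, 0.001], [0.002, 0.001, -1.0]] [ 0.461 -0.191  0.414]
jar 0.7 [266.  77.] 29.1 circ [ 0.4492 -0.2023  0.067 ] bbox [ 0.4492 -0.202   0.067 ]
bottle 0.78 [270. 162.] 23.5 circ [ 0.5219 -0.1981  0.088 ] bbox [ 0.5221 -0.1984  0.088 ]
flask 0.79 [270. 234.] 19.3 circ [ 0.5925 -0.1986  0.086 ] bbox [ 0.5949 -0.1974  0.086 ]
mini 0.87 no white
mini 0.74 [275. 292.] 12.5 circ [ 0.6648 -0.1943  0.073 ] bbox [ 0.666  -0.1938  0.073 ]
```

View pics/f.png

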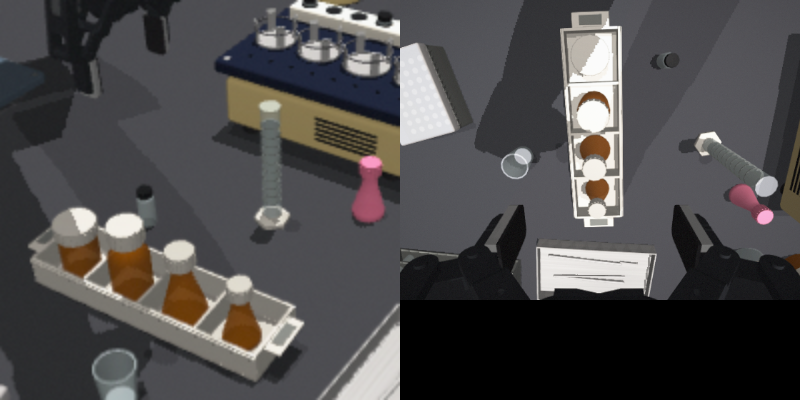

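All four stand upright in order (left panel: jar 78,240; bottle 128,255; flask 180,280; mini 240,310). The cylinder is upright and the gripper is clear.

```bash
python3 -c "from rig import finish_job; print(finish_job())"
```

```text
the job is handed in; nothing more can be done
None
```

The jar, bottle, flask and mini now stand upright in bays 1 to 4 in their original order, the measuring cylinder is still standing, and I handed the job in at about 36 s.

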